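# Close up the file chest

## Task

Close up the little green file chest using only your fingertips: press its raised lid down flat and push its open drawer fully home, with the file still lying inside the drawer. Do not slam either of them, do not pick up or lift anything, and leave the jar, the hand plane and the calipers where they are.

Things in the scene. Friction and masses are not known exactly. Their poses are not given: they have to be found in the camera images.
- chest: fixed low green-painted wooden chest on the bench, 160 (x) x 160 (y) mm, 85 mm high with its 8 mm lid shut; origin at the centre of its underside on the bench, x axis from its front to its back (the drawer slides out to -x), z up
- drawer (a joint): how far the chest's drawer is out, in m: 0 is fully home, 0.12 the stop; it slides level along the chest's x axis with about 1.5 N of friction plus 4 N per m/s and stays where it is left. No handle
- drawer_front (a point): the centre of the outer face of the pale wooden drawer front (152 wide, 44 high, from 11 to 55 mm above the bench), 33 mm above the bench; moves with the drawer. With the drawer home this face stands 94 mm in front of the chest's origin, 14 mm proud of the chest's front
- lid (a joint): angle of the chest's lid in rad: 0 is shut flat, it grows as the front edge rises, 1.5 the stop; a stiff hinge (0.3 N m of friction, lid 0.2 kg) holds it where it is left
- lid_edge (a point): the middle of the lid's free front edge, on its upper (outer) face; moves with the lid. The lid is a green-painted board 164 (hinge to free edge) x 160 x 8 mm, with no handle; shut, its top is 85 mm above the bench
- lid_hinge (a point): the middle of the lid's hinge line, at the chest's back edge, 77 mm above the bench, level with the lid's underside; its axis is the chest's y axis
- file_mid (a point): middle of the loose dark steel file with a short wooden handle (100 x 16 x 9 mm) lying across the drawer, on the drawer's floor 15 mm above the bench
- jar_mid (a point): centre of a loose amber glass jar, 60 mm across, 85 mm high, standing on the bench
- plane_mid (a point): centre, 25 mm above the bench, of a loose steel hand plane, 150 x 45 mm, 50 mm high
- caliper_mid (a point): middle of the beam of loose steel calipers lying on the bench, 150 x 55 mm, 10 mm high

How it is judged:
By the outcome, as a careful person would: the job done as asked, in the order asked, and still so for the second after the job is handed in, with the robot touching nothing.
It also fails if it takes over 45 s, if anything falls off the work surface, if the arm or the gripper's body presses on something with over 40 N, if the wrist force passes 120 N, or if a joint passes its speed limit or range.

## Robot

A 6-joint arm with a two-finger parallel gripper is mounted at the origin on the work surface. World frame = base frame: x ahead of the robot, y to its left, z up, the work surface at z = 0. Lengths are in mm, angles in rad, forces in N, time in s.
With the tool pointing down it reaches from about 400 to 825 mm from the base axis. Payload 7 kg.
Tool frame: the origin (TCP) lies at the very end of the fingers, on their centre line; the grasp point (between the pads) lies 19 mm behind it; z points along the fingers, y is the line along which they close (so a half turn about z gives the same grasp; the last joint's range is limited). The gripper opens to 88 mm and grips with 3 to 60 N. Pads are 19 mm wide; open, the fingers measure 130 mm over their backs; the gripper's body (78 mm by 193 mm) begins 47 mm behind the grasp point.
Start: joints at [1.502, 0.359, 0.012, 0, -1.224, -0.288], TCP at [235.77, 632.462, 226.561] pointing down, gripper open.
Joint ranges: [-3.07, 3.07], [-1.43, 2.12], [-1.02, 1.25], [-3.03, 1.67], [-3.05, -0], [-3.03, 3.03]. Speed limits (rad/s): [2.39, 2.39, 3.01, 3.14, 3.14, 3.14].

## Interface

Orientations are given as a unit quaternion [x, y, z, w].
In Python, from plant import bot gives the robot as it stands. Calls block until the motion is done:
- bot.move_ptp(position, orientation): joint-space move of the TCP to a pose.
- bot.line_to(position, velocity=150, ori=None): straight line of the TCP; ori=None keeps the orientation; velocity is the mean speed in mm/s.
- bot.move_joints(angles): joint-space move.
- bot.move_gripper(opening, force=None): finger opening in mm; force is the grip in N (None keeps the last); returns when the fingers have stopped.
- bot.pause(seconds).
- bot.solve_ik(position, orientation): joint angles nearest the present ones, or None.
- bot.read_state(): the state.
- bot.camera(name): name is "scene" or "side" or "wrist"; returns the picture (384x512x3 uint8, red, green, blue); there is no depth.
- bot.get_calibration(name): a dict with "fx", "fy", "cx", "cy" (pixels), "distortion" ([k1, k2, p1, p2, k3] as OpenCV has them; the pictures are not rectified), "view" (4x4, takes a point from world to camera coordinates); the wrist camera has in their place "T_tool_cam" (4x4, takes a point from camera to tool coordinates, whose origin is the TCP and whose axes are the flange's). Camera axes: x right, y up, looking along -z (the intrinsics and any distortion apply to the point x, -y, -z); pixel columns grow to the right and rows downward; lengths in mm; the calibration is good to about 2 mm. A picture is of the moment at which its call begins: read the wrist's pose just before it. get_calibration takes no time and is no camera call.
A pose or a line that the arm cannot do raises bot.Unreachable and nothing moves.
- bot.close_job(): hands the job in; it is judged then, once.
The state is a dict: "t": time; "joint_pos": joint angles; "qvel": joint speeds; "tau": joint torques, N m; "tcp_pos": TCP position; "eef_rot": TCP orientation; "contact_force": force on the tool from outside, world axes, zero at the start; "moment": the same for the moment, N m; "width": finger opening in mm; "finger_force": force on a finger pad.
Only numpy, scipy, OpenCV 4.12 (cv2) and the standard library are available. Lean on these libraries where they do the work, as an engineer would, in place of code of your own. Each camera call takes 0.05 s, during which the arm holds its last target. There are 200 camera calls.

## Working session

There is one attempt and no reset: what is moved stays moved. The work goes in short steps, each a Python script; the robot and the scene stay as the last script left them, time stands still between calls to the robot, and variables do not carry over. Pictures are saved under pics/ and viewed, at most 10 in all, crops included, and the job is handed in when it is done.

```bash
ls; mkdir -p pics; python3 - <<'E'
from plant import bot
import cv2, numpy as np
for n in ["scene","side"]:
    im=bot.camera(n); cv2.imwrite(f"pics/{n}0.png",cv2.cvtColor(im,cv2.COLOR_RGB2BGR))
    c=bot.get_calibration(n); print(n,{k:np.round(v,3).tolist() for k,v in c.items()})
s=bot.read_state(); print(s['t'],s['eef_rot'],s['width'])
E
```

```text
pics
scene {'fx': 495.214, 'fy': 495.214, 'cx': 252.998, 'cy': 187.841, 'distortion': [-0.21, 0.0, 0.0, 0.0, 0.0], 'view': [[-0.57, 0.822, -0.013, 303.76], [-0.684, -0.465, 0.562, 360.59], [0.456, 0.329, 0.827, -1532.739], [0.0, 0.0, 0.0, 1.0]]}
side {'fx': 346.777, 'fy': 346.777, 'cx': 253.161, 'cy': 188.389, 'distortion': [0.026, 0.0, 0.0, 0.0, 0.0], 'view': [[-0.964, -0.264, -0.018, 574.343], [0.14, -0.569, 0.811, -132.926], [-0.224, 0.779, 0.585, -596.994], [0.0, 0.0, 0.0, 1.0]]}
0.1 [ 9.84122572e-01 -1.77488591e-01 -5.83101318e-05  7.47911276e-04] 87.50818450058964
```

View pics/scene0.png

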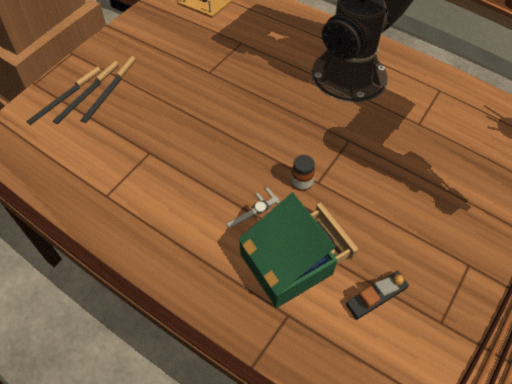

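View pics/side0.png

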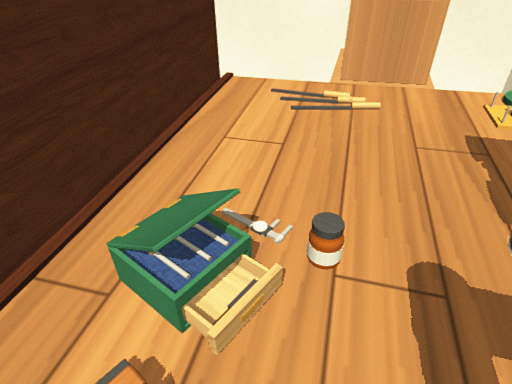

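The scene picture shows the chest at about (290,250) with its lid up and the drawer at (335,230). The jar is at (303,172), the calipers at (258,205) and the plane at (378,295). The side picture looks into the gap: drawer front from (215,340) to (280,275), dark file at (240,295), lid edge from (155,250) to (240,192).

```bash
python3 - <<'E'
import cv2
a=cv2.imread("pics/scene0.png")[180:325,215:415]; cv2.imwrite("pics/s1.png",cv2.resize(a,None,fx=4,fy=4,interpolation=cv2.INTER_CUBIC))
a=cv2.imread("pics/side0.png")[180:360,100:340]; cv2.imwrite("pics/d1.png",cv2.resize(a,None,fx=3.2,fy=3.2,interpolation=cv2.INTER_CUBIC))
E
```

```text
(no output)
```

View pics/s1.png

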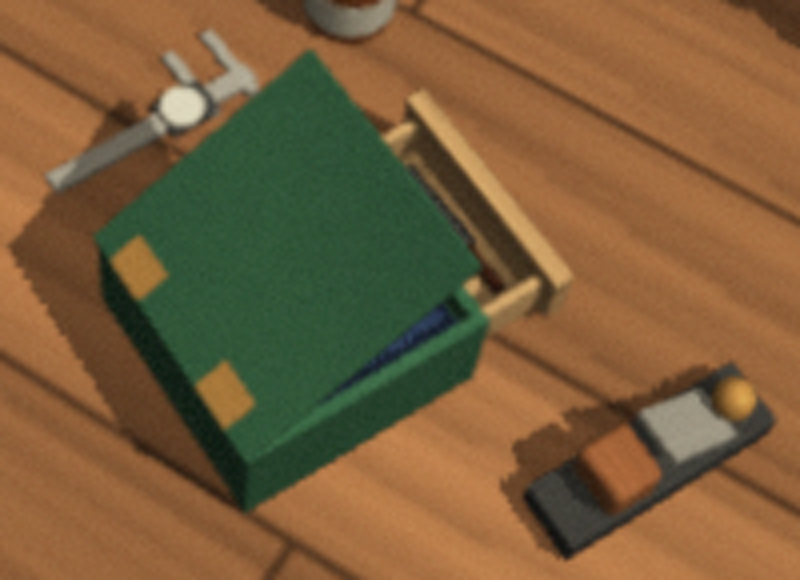

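View pics/d1.png

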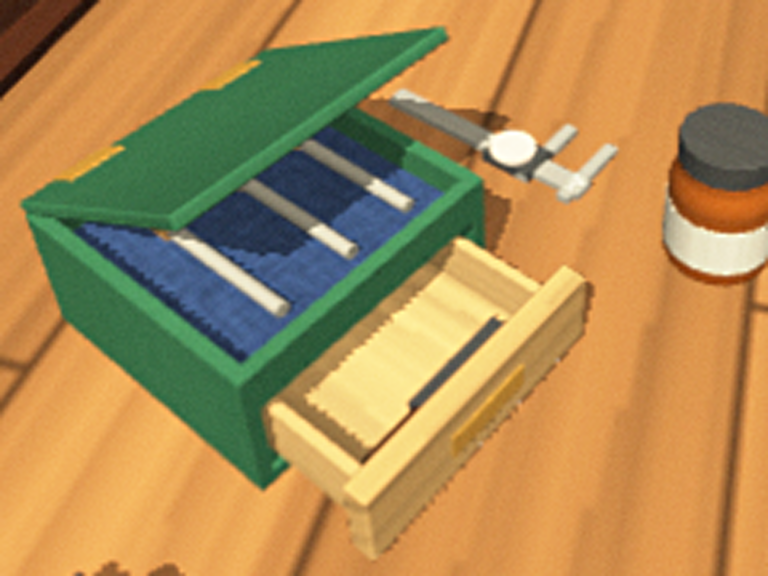

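Scene crop: lid-edge corners are at (310,52) and (480,268), chest front-top corner at (488,322), back-bottom corner at (250,510), drawer-front top outer corners at (425,92) and (572,275). Side crop: lid corners (445,28) and (175,220), chest front-top corners (241,385) and (483,182), front-bottom corner (265,488), drawer top corners (350,503) and (590,285). I'll cast rays from these.

```bash
cat > h.py <<'E'
from plant import bot
import cv2, numpy as np
def ray(n,uv):
    c=bot.get_calibration(n); K=np.array([[c['fx'],0,c['cx']],[0,c['fy'],c['cy']],[0,0,1]])
    p=cv2.undistortPoints(np.array([[uv]],float),K,np.array(c['distortion']))[0,0]
    V=np.array(c['view']); R=V[:3,:3]
    d=R.T@np.array([p[0],-p[1],-1.]); return -R.T@V[:3,3],d/np.linalg.norm(d)
def onz(n,uv,z):
    o,d=ray(n,uv); return o+d*(z-o[2])/d[2]
def tri(a,b):
    o1,d1=ray("scene",a); o2,d2=ray("side",b)
    t=np.linalg.lstsq(np.c_[d1,-d2],o2-o1,rcond=None)[0]
    p,q=o1+t[0]*d1,o2+t[1]*d2; return (p+q)/2,np.linalg.norm(p-q)
S=lambda x,y:(x/4+215-.4,y/4+180-.4)
D=lambda x,y:(x/3.2+100-.35,y/3.2+180-.35)
E
python3 - <<'E'
from h import *
np.set_printoptions(precision=1,suppress=True)
print("lidR",tri(S(310,52),D(445,28)));print("lidL",tri(S(480,268),D(175,220)))
print("frontL top tri",tri(S(488,320),D(241,385)))
for n,uv,z in [("scene",S(488,320),77),("side",D(241,385),77),("side",D(483,182),77),("side",D(265,488),0),("scene",S(250,510),0),("side",D(67,320),0),("scene",S(100,237),83),("scene",S(246,458),83),("scene",S(425,92),55),("scene",S(572,275),55),("side",D(350,503),55),("side",D(590,285),55),("side",D(375,558),11),("scene",S(155,128),5),("scene",S(245,75),5),("scene",S(60,185),5),("side",D(728,225),0),("side",D(500,325),24),("side",D(370,455),24)]:
    print(n,np.round(uv),onz(n,uv,z))
E
```

```text
lidR (array([578.2, 138.4, 160. ]), np.float64(2.3342625022577645))
lidL (array([642. , 282.7, 159.3]), np.float64(2.157205462000439))
frontL top tri (array([623.9, 290.3,  74.5]), np.float64(1.0530257506460006))
scene [337. 260.] [625.5 291.1  77. ]
side [175. 300.] [622.6 291.3  77. ]
side [251. 237.] [557.3 150.   77. ]
side [182. 332.] [623.5 290.2   0. ]
scene [277. 307.] [767.  228.5   0. ]
side [121. 280.] [766.6 227.5   0. ]
scene [240. 239.] [706.2  84.4  83. ]
scene [276. 294.] [771.1 225.7  83. ]
scene [321. 203.] [502.3 180.1  55. ]
scene [358. 248.] [562.4 314.6  55. ]
side [209. 337.] [566.1 317.2  55. ]
side [284. 269.] [495.2 183.5  55. ]
side [217. 354.] [560.4 313.9  11. ]
scene [253. 212.] [590.8  41.    5. ]
scene [276. 198.] [525.7  66.    5. ]
scene [230. 226.] [658.  16.   5.]
side [327. 250.] [434.9  72.3   0. ]
side [256. 281.] [537.8 193.   24. ]
side [215. 322.] [575.4 276.8  24. ]
```

Measurements agree with the given sizes. The chest centre is about (663,187.5), yaw about -24.3°, lid about 0.48 rad, drawer about 51 mm out. Lid first.

```bash
cat >> h.py <<'E'
from scipy.spatial.transform import Rotation
C=np.array([663,187.5]); yaw=np.deg2rad(-24.3)
ex=np.array([np.cos(yaw),np.sin(yaw)]); ey=np.array([-ex[1],ex[0]])
Q=Rotation.from_matrix(np.array([[*ex,0],[*-ey,0],[0,0,-1]]).T).as_quat()
P=lambda x,z,y=0:[*(C+x*ex+y*ey),z]   # chest frame -> world
F=lambda s:np.array(s['contact_force'])
def snap(*ns):
    for n,f in ns: cv2.imwrite(f"pics/{f}.png",cv2.cvtColor(bot.camera(n),cv2.COLOR_RGB2BGR))
E
python3 - <<'E'
from h import *
np.set_printoptions(precision=1,suppress=True)
bot.move_gripper(0)
bot.move_ptp(P(-40,225),Q)
bot.line_to(P(-40,168),120)
s=bot.read_state(); f0=F(s); print(s['t'],s['tcp_pos'],f0)
z0,z1=158,91
for z in np.linspace(z0,z1,5):
    x=-40-20.5*(z0-z)/(z0-85)
    bot.line_to(P(x,z),28); s=bot.read_state(); print(round(s['t'],2),round(z),F(s)-f0)
z=z1
while z>81:
    z-=.6; bot.line_to(P(-60.5,z),8); s=bot.read_state(); f=F(s)-f0; print(round(z,1),f)
    if f[2]>9: break
print(s['t'],s['tcp_pos'])
E
```

```text
4.2333 [626.9 204.3 168.5] [ 0.5 -0.3  0.4]
4.74 158 [-1.3  1.9 -0.3]
5.52 141 [-0.6  0.3  0.1]
6.29 124 [ 0.2 -0.7 -0.7]
7.07 108 [-0.8  0.4 -0.2]
7.84 91 [ 0.1  0.6 -0.5]
90.4 [ 0.4  0.2 -0.9]
89.8 [-1.2  1.  -0.3]
89.2 [-0.4  0.2 -0.5]
88.6 [-1.3  0.1 -0.1]
88.0 [-1.5  0.   0.5]
87.4 [-0.6  0.6  0.3]
86.8 [-0.6 -0.8 -0.1]
86.2 [-0.7  0.5 -0.6]
85.6 [-0.4  0.3 -0.6]
85.0 [-1.9 -0.8  3.2]
84.4 [-3.5 -0.7  8. ]
83.8 [-5.8 -0.5 11.6]
10.9667 [607.9 212.4  85.2]
```

The lid bottomed at TCP z = 85.2 mm, matching its shut height. Now the drawer.

```bash
python3 - <<'E'
from h import *
np.set_printoptions(precision=1,suppress=True)
bot.line_to(P(-60.5,95),20)
bot.line_to(P(-75,140),120); bot.line_to(P(-185,140),150)
snap(("side","side2"))
bot.line_to(P(-185,36),120)
s=bot.read_state(); f0=F(s); e3=np.array([*ex,0]); print(s['t'],s['tcp_pos'])
for x in np.linspace(-165,-110,6):
    bot.line_to(P(x,36),30); s=bot.read_state(); print(round(s['t'],2),x,(F(s)-f0),(F(s)-f0)@e3)
snap(("side","side3"))
E
python3 - <<'E'
import cv2,numpy as np
c=lambda f:cv2.resize(cv2.imread(f)[170:360,90:290],None,fx=2,fy=2)
cv2.imwrite("pics/pair.png",np.hstack([c("pics/side2.png"),c("pics/side3.png")]))
E
```

```text
14.1667 [494.8 264.   36.6]
14.98 -165.0 [ 0.4 -0.1 -0.1] 0.441313786404299
15.5 -154.0 [-0.5  0.3  1. ] -0.5414216773999325
16.02 -143.0 [-0.1  0.2 -0. ] -0.13914256431741973
16.53 -132.0 [-0.9  0.2 -0. ] -0.9030658417351927
17.05 -121.0 [ 0.1 -0.1 -0.2] 0.1059284470371944
17.57 -110.0 [ 0.3 -0.5 -1. ] 0.45180193076936315
```

View pics/pair.png

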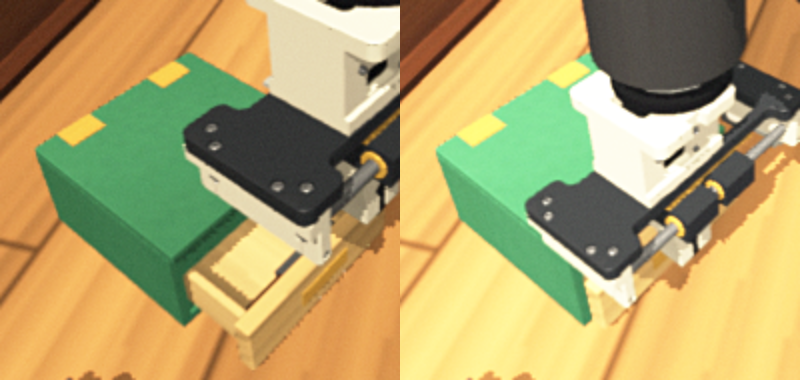

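The left picture shows the lid shut flat and the file in the drawer. The right one shows the drawer almost home, with its front edge at about (600,305). I'll finish slowly until the stop is felt.

```bash
python3 - <<'E'
from h import *
np.set_printoptions(precision=1,suppress=True)
s=bot.read_state(); f0=F(s); e3=np.array([*ex,0]); x=-110
while x<-92:
    x+=.7; bot.line_to(P(x,36),10); s=bot.read_state(); f=-(F(s)-f0)@e3; print(round(x,1),round(f,1))
    if f>9: break
a=(np.array(s['tcp_pos'])[:2]-C)@ex; print(s['t'],a)
bot.line_to(P(x-15,36),30); bot.line_to(P(x-60,36),120); bot.line_to(P(x-60,250),200)
bot.move_ptp([235,600,250],Q)
snap(("side","side4"),("scene","scene4")); print(bot.read_state()['t'])
a=cv2.imread("pics/side4.png")[180:360,100:350]; b=cv2.imread("pics/scene4.png")[150:330,215:415]
cv2.imwrite("pics/end.png",np.hstack([cv2.resize(a,None,fx=1.7,fy=1.7),cv2.resize(b,None,fx=1.7,fy=1.7)]))
E
```

```text
-109.3 0.7
-108.6 1.4
-107.9 1.3
-107.2 2.3
-106.5 1.2
-105.8 0.9
-105.1 0.8
-104.4 1.3
-103.7 2.5
-103.0 6.9
-102.3 9.7
20.3667 -103.65917932092738
24.4917
```

View pics/end.png

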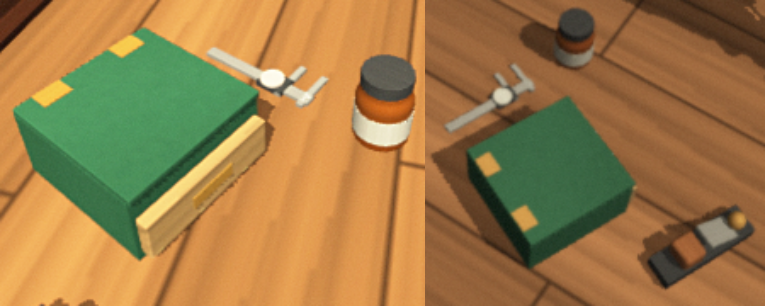

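The lid is flat, and the drawer is home: its face measures -94 mm and I felt the stop. The jar, calipers and plane look where they were.

```bash
python3 -c "
from plant import bot
print(bot.close_job())"
```

```text
the job is handed in; nothing more can be done
None
```

I pressed the lid down flat and then pushed the drawer fully home, both slowly until I felt the stop, and handed the job in at about 24.5 s. The file was in the drawer when I last saw it, before the push, and the jar, plane and calipers look unmoved in the final pictures.

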